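# Put the setting block away and hold the length stop at its mark, lever shut

### The arm

A 6-joint arm with a two-finger parallel gripper is mounted at the origin on the work surface. World frame = base frame: x ahead of the robot, y to its left, z up, the work surface at z = 0. Lengths are in m, angles in rad, forces in N, time in s.
With the tool pointing down it reaches from about 0.375 to 0.975 m from the base axis. Payload 3.8 kg.
Tool frame: the origin (TCP) lies midway between the tips of the shut fingers; the grasp point (between the pads) lies 19 mm behind it; z points along the fingers, y is the line along which they close (so a half turn about z gives the same grasp; the last joint's range is limited). The gripper opens to 88 mm and grips with 3 to 60 N. Pads are 18 mm wide; open, the fingers measure 123 mm over their backs; the gripper's body (75 mm by 187 mm) begins 45 mm behind the grasp point.
Start: joints at [1.211, 0.264, 1.604, -0, 1.274, -0.037], TCP at [0.214, 0.64, 0.239] pointing down, gripper open.
Joint ranges: [-2.63, 2.63], [-0.94, 2.18], [0.31, 2.57], [-1.31, 4.45], [0, 2.66], [-2.55, 2.55]. Speed limits (rad/s): [2.57, 2.57, 3.14, 3.14, 3.14, 3.14].

### API

Orientations are given as a unit quaternion [w, x, y, z].
In Python, from workcell import manip gives the robot as it stands.
- The arm moves only by the shell command python3 -m creep 'ROWS' [FORCE]. ROWS is JSON, a list of rows, each a list of 7 numbers: the shift along the tool's x, y, z in units of 25 mm (1.0 is 25 mm), then the turn, a rotation vector about the tool's x, y, z in units of 6 degrees (1.0 is 6 degrees), then the opening, from 0 (shut) to 1 (fully open). A call has 1 to 12 rows; each row is the pose to reach, as a shift and turn from the pose commanded when the call began, along the tool's axes at that moment; what a row does not reach only later rows make up. A row lasts 1/8 s, in which the tool goes at most 62.5 mm and 10.7 degrees, less where a joint would pass 70% of its speed; a pose out of reach is approached as far as the arm can. A call with a gripper value outside its range is refused whole. The fingers move at their own pace and stop on an object; FORCE is the grip in N (left out, the last holds). Time passes only in rows, so rows that repeat a pose let the fingers close. It gives the time, the measured TCP pose, the force, the opening and the grip force at its end, in the units of the state.
- manip.read_state(): the state, without advancing time (a new reading comes with each control period).
- manip.get_image(name): name is "scene" or "top"; returns (picture, depth): 420x560x3 uint8, red, green, blue; 420x560 float32, m along the optical axis (not along the pixel's ray), 0 where there is no reading.
- manip.camera_model(name): a dict with "intrinsics" (3x3 intrinsics, pixels), "rvec" (rotation vector, rad) and "tvec" (3), from world to camera coordinates, as OpenCV has them. Camera axes: x right, y down, z forward; pixel columns grow to the right and rows downward; lengths in m; the calibration is good to about 2 mm. A picture is of the moment at which its call begins. camera_model takes no time and is no camera call.
- manip.close_job(): hands the job in; it is judged then, once.
The state is a dict: "time_s": time; "joint_pos": joint angles; "joint_velocities": joint speeds; "joint_torque": joint torques, N m; "eef_pos": TCP position; "tcp_rot": TCP orientation; "wrist_force": force on the tool from outside, world axes, zero at the start; "wrist_torque": the same for the moment, N m; "finger_gap": opening from 0.0 (shut) to 1.0 (fully open); "gripper_force": force on a finger pad.
Only numpy, scipy, OpenCV 4.12 (cv2) and the standard library are available. Lean on these libraries where they do the work, as an engineer would, in place of code of your own. Each camera call takes 0.05 s, during which the arm holds its last target. There are 200 camera calls.

### The job

Put the medium setting block (two dots) that is standing in the way of the length stop back upright into its own pocket of the block rack, fully down. Then draw the stop's spring-loaded sliding leg out until its pointer is in line with the marker clip, with the cam lever still open, and while holding it there squeeze the cam lever shut against the grip. Finish still holding the leg at the mark with the lever shut - do not let go at the end - and leave the other blocks and the kitchen things on the counter undisturbed.

Things in the scene. Friction and masses are not known exactly. Their poses are not given: they have to be found in the camera images.
- gauge: Length stop for dough, fixed: aluminium base 120 x 360 x 8 mm, x -60 to 60, y -200 to 160 mm from its origin (at counter level). Its +y is the way the leg is drawn OUT. At the -y end (y under -60 mm) a steel sleeve 42 mm wide, top at 35 mm, carries the leg; at y = 150 to 160 mm an end stop 90 mm wide, top at 38 mm. The slide's centreline is x = 0.
- leg (a joint): How far the sliding leg is drawn out, m: 0 fully in (start), limit 0.125. The leg slides along the gauge's +y. A spring pulls it back in with 4 to 6 N at all times, even with the cam lever shut, so it goes home as soon as it is let go.
- grip: Head of the sliding leg; axes as the gauge's, origin on the centreline at counter level, at gauge y = -10 mm + joint leg. Black grip block x -15 to 3, y -22 to 24, z 22 to 66 mm; at its outer end a steel cross plate (a T), x -50 to 50, y 24 to 32, z 22 to 64 mm. Open fingers lowered either side of the block (closing along x, free above z = 22 mm) can push the plate out, +y.
- cam (a joint): Cam lever, rad: 0 shut, 0.33 fully open; starts open, 0.26 to 0.33. Steel lever on the +x side of the grip block, upright hinge at grip x = 10, y = -35 mm. Shut, its outer face is at grip x = 15 mm: block and lever are then 30 mm wide, centred on x = 0. Open, its tip's outer face is up to 33 mm from the centreline. About 3 N at the tip moves it; it stays where left.
- cam_tip (a point): Tip of the cam lever, 55 mm from its hinge, 48 mm above the counter. The lever is 9 mm thick, z 36 to 60 mm, and ends just short of the cross plate.
- pointer (a point): Tip of the leg's thin dark pointer (3 mm wide), which sticks out in the gauge's +x over the scale; at grip x = 44 mm, y = -45 mm, 18.5 mm above the counter. In gauge coordinates its y is -55 mm + joint leg. It must be in line with the marker clip along the gauge's y.
- marker: Small black plastic marker clip with a white line across its middle, 14 x 9 x 12 mm (9 mm along the slide), fixed on the base beside the scale at gauge x = 53 mm, top 20 mm above the counter; axes as the gauge's. Origin under its centre; its position along the gauge's y is the wanted length (draws of about 60 to 110 mm).
- block_medium: The medium setting block: white plastic, 30 x 30 x 70 mm upright, two dots on top, origin at the centre of its underside, about 65 g. At the start it stands on the gauge's 8 mm base (top 78 mm above the counter) between the cross plate and the end stop.
- pocket_medium: Its pocket in the block rack: grey holder 66 x 66 x 35 mm, square hole 36 x 36 mm, 30 mm deep, sides along its x and y; two dots on top and front. Origin under its centre, 4 mm above the counter; rim at 39 mm. The three pockets stand in a row along their y, 78 mm apart, in any order. A block fully down stands 40 mm out of the rim.
- pocket_medium_floor (a point): Centre of the floor of the medium pocket's hole, 9 mm above the counter: where the underside of the block ends up.
- pocket_small: The small block's pocket (one dot), same outside, hole 26 mm square; the small block is in it.
- pocket_large: The large block's pocket (three dots), same outside, hole 48 mm square, empty: not the place for the medium block.
- block_small: Small setting block 20 x 20 x 70 mm, one dot, standing in its pocket (top 79 mm above the counter): leave alone.
- block_large: Large setting block 42 x 42 x 70 mm, three dots, standing on the counter: leave alone. Origin at the centre of its underside.
- spice_jar: Glass jar with a black cap, 56 mm across, 100 mm high, on the counter: leave alone.
- bowl: Steel bowl, 150 mm across, 60 mm high, on the counter: leave alone.
- scraper: Spatula lying on the counter near the robot: leave alone.
There are look-alikes about, which are no part of the job. Leave any green look-alike of the pocket_medium alone.

How it is judged:
By the outcome, as a careful person would: the job done as asked, in the order asked, and still so for the second after the job is handed in, while the arm keeps its last pose, push and grip.
It also fails if it takes over 51 s, if anything falls off the work surface, if the arm or the gripper's body presses on something with over 40 N, if the wrist force passes 120 N, or if a joint passes its speed limit or range.

## Working session

There is one attempt and no reset: what is moved stays moved. The work goes in short steps, Python scripts to look and compute and a shell command to move; the robot and the scene stay as the last step left them, time stands still between calls to the robot, and variables do not carry over. Pictures are saved under pics/ and viewed, at most 10 in all, crops included, and the job is handed in when it is done.

```bash
ls; mkdir -p pics; cat > h.py <<'E'
import numpy as np, cv2
from workcell import manip
def cam(n):
    m=manip.camera_model(n); R=cv2.Rodrigues(np.array(m["rvec"],float))[0]
    return np.array(m["intrinsics"],float).reshape(3,3),R,np.array(m["tvec"],float).reshape(3)
def shot(n,f):
    p,d=manip.get_image(n); cv2.imwrite(f"pics/{f}.png",p[:,:,::-1]); np.save(f"pics/{f}.npy",d); return p,d
def plane(n,uv,z):
    K,R,t=cam(n); uv=np.atleast_2d(uv).astype(float); c=-R.T@t
    r=np.c_[uv,np.ones(len(uv))]@np.linalg.inv(K).T@R
    return c+r*((z-c[2])/r[:,2])[:,None]
def pts(n,d):
    K,R,t=cam(n); v,u=np.mgrid[:d.shape[0],:d.shape[1]]
    r=np.stack([u,v,np.ones_like(u)],-1)@np.linalg.inv(K).T
    return (r*d[...,None]-t)@R
def proj(n,P):
    K,R,t=cam(n); q=(np.atleast_2d(P)@R.T+t)@K.T; return q[:,:2]/q[:,2:]
E
python3 - <<'E'
from h import *
shot("scene","s0");shot("top","t0")
for n in("scene","top"):
    K,R,t=cam(n);print(n,K[0,0],-R.T@t,R[2])
s=manip.read_state();print(s)
E
```

```text
pics
scene 524.31175737484 [ 0.96427745 -0.41702668  0.7803415 ] [-0.42372464  0.53688407 -0.72952924]
top 383.99065205441167 [0.44499886 0.11199547 0.83763116] [ 0.12984638 -0.03148989 -0.99103396]
{'time_s': 0.1, 'joint_pos': array([ 1.21109063e+00,  2.64641574e-01,  1.60522709e+00,  9.05016077e-06,
        1.27371630e+00, -3.69064368e-02]), 'joint_velocities': array([-0.00094999, -0.00088464, -0.00440086, -0.00083807, -0.00034662,
        0.00095936]), 'joint_torque': array([ 4.02799042e-04, -5.03623080e+01, -3.58069468e+01,  7.30691501e-02,
        2.33959698e-02, -5.74522164e-05]), 'eef_pos': array([0.21390159, 0.63953325, 0.23754253]), 'tcp_rot': array([-2.00492242e-04,  1.60701037e-01,  9.87002626e-01, -9.75780356e-04]), 'wrist_force': array([-0.73182502, -0.1137209 ,  0.2768447 ]), 'wrist_torque': array([-0.05962808, -0.00754012,  0.00679181]), 'gripper_force': 0.0, 'finger_gap': 1.0015694796628143}
```

View pics/t0.png

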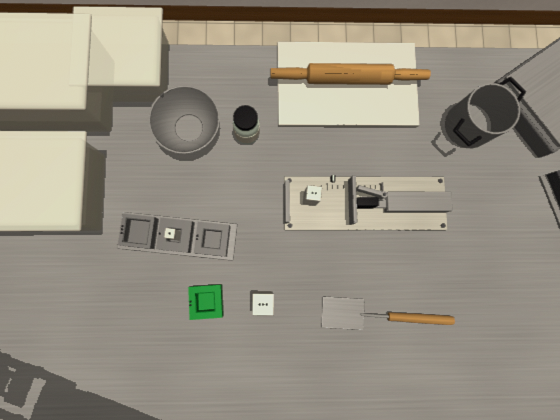

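View pics/s0.png

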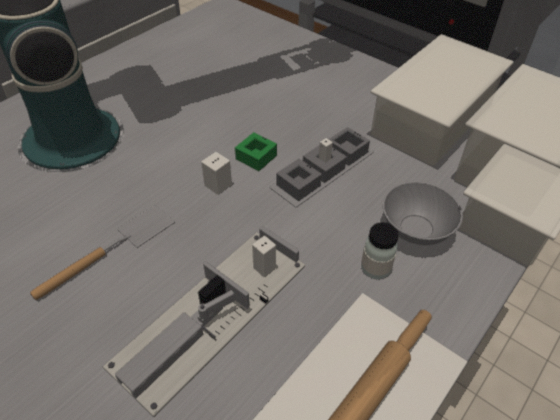

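```bash
python3 - <<'E'
from h import *
p=cv2.imread("pics/t0.png")
a=cv2.resize(p[208:263,112:245],(798,330),interpolation=cv2.INTER_CUBIC)
b=cv2.resize(p[173:235,280:455],(798,270),interpolation=cv2.INTER_CUBIC) if 0 else cv2.resize(p[173:233,278:455],(798,270),interpolation=cv2.INTER_CUBIC)
cv2.imwrite("pics/c0.png",np.vstack([a,b]))
print(plane("top",[[280,210],[281,210],[280,211]],0))
d=np.load("pics/t0.npy");P=pts("top",d)
for u,v in[(314,193),(300,215),(287,200),(351,200),(430,202),(138,232),(213,240),(170,233),(190,225),(263,304),(205,301)]: print(u,v,P[v,u].round(4))
E
```

```text
[[0.5603285  0.06619816 0.        ]
 [0.56032223 0.06399079 0.        ]
 [0.55810394 0.06622049 0.        ]]
314 193 [0.5842 0.0013 0.0767]
300 215 [0.5485 0.0226 0.0043]
287 200 [0.5765 0.0532 0.0376]
351 200 [ 0.5743 -0.0803  0.0489]
430 202 [ 0.5721 -0.2547  0.0338]
138 232 [0.5123 0.371  0.0103]
213 240 [0.4945 0.2113 0.0094]
170 233 [0.5043 0.2868 0.0807]
190 225 [0.5241 0.2558 0.0385]
263 304 [0.3648 0.1051 0.0656]
205 301 [0.366  0.2271 0.0046]
```

View pics/c0.png

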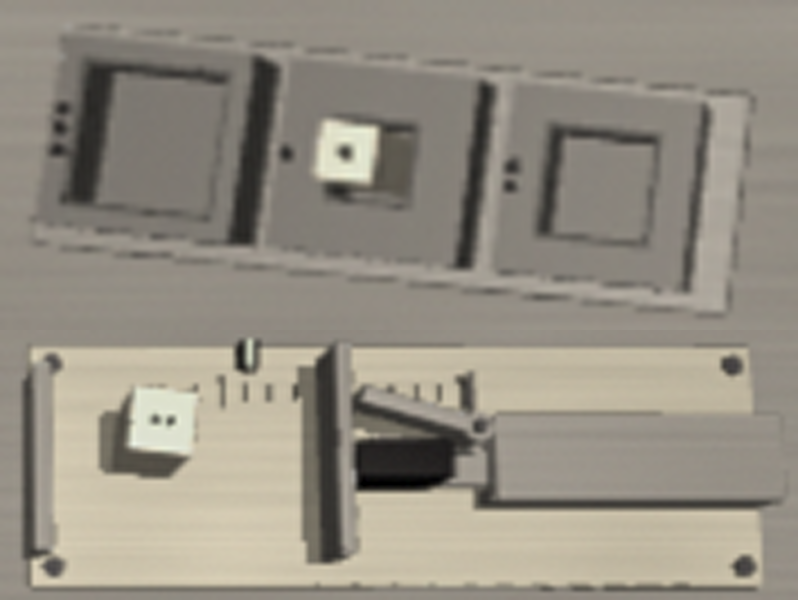

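```bash
cat > m.py <<'E'
from h import *
p=cv2.imread("pics/t0.png").astype(int);d=np.load("pics/t0.npy");P=pts("top",d)
def rect(mask,z,nm):
    m=mask.astype(np.uint8)
    c=max(cv2.findContours(m,cv2.RETR_EXTERNAL,cv2.CHAIN_APPROX_NONE)[0],key=cv2.contourArea).reshape(-1,2)
    w=plane("top",c,z)[:,:2]
    (cx,cy),s,a=cv2.minAreaRect((w*1000).astype(np.float32));print(nm,round(cx,1),round(cy,1),np.round(s,1),round(a,2),len(c));return w
def win(x0,x1,y0,y1):
    m=np.zeros(d.shape,bool);m[y0:y1,x0:x1]=1;return m
z=P[...,2]
# base: non-grey (beige) 
beige=(p[...,2]-p[...,0]>18)&(p.sum(2)>300)
b=cv2.morphologyEx((beige&win(275,460,168,238)).astype(np.uint8),cv2.MORPH_CLOSE,np.ones((9,9)))
rect(b,.008,"base")
white=(p.min(2)>165)
rect(white&win(300,325,183,205),.078,"medium")
rect(white&win(160,180,224,244),.079,"small")
rect(win(194,235,218,256)&(abs(z-.039)<.006),.039,"pocket")
rect(win(192,238,215,260)&(abs(z-.039)<.006)&(p.sum(2)>210),.039,"pocket2")
hole=(z<.02)&win(200,227,227,252); rect(hole,.039,"hole(rim)")
print("holecorners",(plane("top",np.array([[550,125],[660,132],[648,247],[537,238]])/6+[112,208],.039)*1000).round(1)[:,:2])
print("basecorn",(plane("top",np.array([[30,17],[748,17],[762,257],[30,257]])/4.5+[278,173],.008)*1000).round(1)[:,:2])
print("screws",(plane("top",np.array([[52,33],[732,34],[743,236],[53,237]])/4.5+[278,173],.008)*1000).round(1)[:,:2])
print("marker,pointer",(plane("top",np.array([[250,27],[468,58]])/4.5+[278,173],.02)*1000).round(1)[:,:2])
np.set_printoptions(linewidth=250)
g=p.sum(2)//3
print(g[173:185,324:344]);print(g[178:196,372:392])
E
python3 m.py
```

```text
base 576.2 -121.8 [359.8 118.8] 89.75 658
medium 583.3 5.4 [48.7 43.2] 89.04 103
small 505.5 288.3 [17.6 17.7] 89.71 33
pocket 496.1 211.3 [66.3 66. ] 83.65 122
pocket2 496.1 211.3 [66.3 66. ] 83.65 125
hole(rim) 495.3 210.1 [33.5 34.7] 83.37 62
holecorners [[515.9 227.4]
 [513.4 189.4]
 [473.7 193.1]
 [477.  231.2]]
basecorn [[ 633.3   55.6]
 [ 633.3 -302.2]
 [ 513.6 -301.2]
 [ 515.2   56.9]]
screws [[ 625.3   44.9]
 [ 624.6 -293.6]
 [ 523.9 -292.5]
 [ 524.8   45.7]]
marker,pointer [[ 625.6  -50.5]
 [ 610.2 -156.7]]
[[136 137 137 136 136 136 136 136 136 135 135 136 135 135 135 134 134 134 135 135]
 [136 136 136 136 136 137 137 133 134 144 134 133 136 137 135 136 136 136 136 134]
 [135 135 135 135 136 136 124  83 121 195 115  96 131 133 132 132 131 132 132 132]
 [141 140 140 141 141 134  89  41 115 200  97  83 125 127 127 126 126 126 125 126]
 [187 186 187 188 188 172  70  29 115 201 103 126 183 186 187 186 186 185 185 185]
 [188 188 188 188 189 173  71  30 117 200 103 126 185 188 186 187 186 187 186 185]
 [189 188 189 190 191 177  85  32 117 199 103 128 187 190 188 187 187 188 188 1
[... 1214 characters left out ...]
44 184 186 184 185 184 184 185 184]
 [169 183 166 121 182 186 187 173  90  63  92 145 185 185 184 184 184 184 184 184]
 [153 158 149 164 184 186 186 171  90  63  84 143 185 186 184 184 184 185 184 184]
 [156 155 150 151 147 145 148 153 110  91  88 143 179 181 181 181 178 178 179 179]
 [160 159 159 157 154 151 149 153 148 120 118 153 158 165 175 166 139 136 136 135]
 [134 149 160 163 159 158 158 155 154 149 147 144 124 137 144 125 150 151 151 150]
 [ 66  77 101 127 142 153 160 159 159 156 140  86  79  94 118 128 152 153 152 153]
 [ 52  51  58  64  71  89 109 133 147 153 138  63  69  92 132 141 153 154 153 154]
 [ 70  59  55  52  54  56  58  66  82 117 136  84  76 106 147 140 148 150 149 149]]
```

```bash
cat >> h.py <<'E'
from scipy.spatial.transform import Rotation as Ro
def go(x,y,z,yaw):  # units from current pose to TCP target (m), tool y at yaw deg from world x, tool down
    s=manip.read_state(); q=s["tcp_rot"]; R=Ro.from_quat([q[1],q[2],q[3],q[0]])
    c,sn=np.cos(np.radians(yaw)),np.sin(np.radians(yaw))
    T=Ro.from_matrix(np.array([[-sn,c,0],[c,sn,0],[0,0,-1]]).astype(float))
    T=T if np.isclose(np.linalg.det(np.array([[-sn,c,0],[c,sn,0],[0,0,-1]])),1) else Ro.from_matrix(np.array([[sn,c,0],[-c,sn,0],[0,0,-1]]))
    print("pos",s["eef_pos"].round(4),"shift",(R.inv().apply(np.array([x,y,z])-s["eef_pos"])/.025).round(2),"turn",(np.degrees((R.inv()*T).as_rotvec())/6).round(2),"t",s["time_s"])
E
python3 - <<'E'
from h import *
for n,f in(("top","t0"),("scene","s0")):
    p=cv2.imread(f"pics/{f}.png").astype(int);d=np.load(f"pics/{f}.npy");P=pts(n,d)
    for nm,c,z in(("medium",(.583,.003),.078),("pocket",(.4955,.2105),.039),("endstop",(.576,.053),.038)):
        r=.045 if nm!="endstop" else .06
        m=(abs(P[...,2]-z)<(.008 if z>.05 else .005))&(np.hypot(P[...,0]-c[0],P[...,1]-c[1])<r)
        if nm=="medium": m&=p.min(2)>150
        if nm=="endstop": m&=abs(P[...,1]-c[1])<.012
        m=m.astype(np.uint8)
        q=max(cv2.findContours(m,0,cv2.CHAIN_APPROX_NONE)[0],key=cv2.contourArea).reshape(-1,2)
        w=plane(n,q,z)[:,:2]*1000
        (a,b),s,g=cv2.minAreaRect(w.astype(np.float32));print(n,nm,round(a,1),round(b,1),np.round(s,1),round(g,1))
go(.583,.005,.15,0)
E
```

```text
top medium 585.1 1.8 [29. 29.] 82.7
top pocket 496.2 211.5 [66.1 65.8] 83.9
top endstop 575.6 53.2 [ 8.5 87.8] 89.3
scene medium 583.1 1.4 [26.6 27.4] 81.6
scene pocket 494.8 209.5 [72.  71.1] 83.6
scene endstop 574.2 50.9 [13.5 89.9] 89.4
pos [0.2139 0.6395 0.2375] shift [-22.05 -19.38   3.54] turn [-2.000e-02  1.000e-02  1.192e+01] t 0.1
```

```bash
python3 - <<'E'
from h import *
go(.5845,.0015,.14,-7)
E
```

```text
pos [0.2139 0.6395 0.2375] shift [-22.15 -19.49   3.94] turn [-2.000e-02  1.000e-02  1.308e+01] t 0.1
```

```bash
R='x'; python3 -m creep '[[-2,-1.5,0,0,0,1,1],[-4,-3.3,0,0,0,2.5,1],[-6,-5.1,0,0,0,4,1],[-8,-6.9,0,0,0,5.5,1],[-10,-8.7,0,0,0,7,1],[-12,-10.5,0,0,0,8.5,1],[-14,-12.3,0,0,0,10,1],[-16,-14.1,0,0,0,11.5,1],[-18,-16,0,0,0,13.1,1],[-20,-17.8,0,0,0,13.1,1],[-21.5,-19,1,0,0,13.1,1],[-22.15,-19.5,2,0,0,13.1,1]]'
python3 -m creep '[[0,0,0,0,0,0,1],[0,0,0,0,0,0,1],[0,0,0,0,0,0,1]]'
python3 - <<'E'
from h import *
go(.5845,.0015,.044,-7)
E
```

```text
time_s: 1.6
eef_pos: [0.5868, -0.0001, 0.1899]
tcp_rot: [0.001, 0.75, 0.662, 0.002]
wrist_force: [0.5, -0.3, -0.2]
finger_gap: 1.002
gripper_force: 0.0
time_s: 1.98
eef_pos: [0.5846, 0.0034, 0.1898]
tcp_rot: [0.0, 0.749, 0.663, 0.001]
wrist_force: [-0.4, -0.2, -0.1]
finger_gap: 0.999
gripper_force: 0.0
pos [0.5846 0.0034 0.1898] shift [-0.08 -0.    5.83] turn [ 0.01 -0.   -0.  ] t 1.975
```

```bash
python3 -m creep '[[-0.08,0,1.5,0,0,0,1],[-0.08,0,3,0,0,0,1],[-0.08,0,4.5,0,0,0,1],[-0.08,0,5.4,0,0,0,1],[-0.08,0,5.8,0,0,0,1],[-0.08,0,5.8,0,0,0,1],[-0.08,0,5.8,0,0,0,0.2],[-0.08,0,5.8,0,0,0,0.2],[-0.08,0,5.8,0,0,0,0.2],[-0.08,0,5.8,0,0,0,0.2],[-0.08,0,5.8,0,0,0,0.2],[-0.08,0,5.8,0,0,0,0.2]]' 20
```

```text
time_s: 3.48
eef_pos: [0.5842, 0.0002, 0.0437]
tcp_rot: [-0.0, 0.75, 0.662, -0.0]
wrist_force: [0.0, 1.2, 1.2]
finger_gap: 0.338
gripper_force: 0.3
```

```bash
python3 -m creep '[[0,0,0,0,0,0,0.2],[0,0,0,0,0,0,0.2],[0,0,-1,0,0,0,0.2],[0,0,-2.2,0,0,0,0.2],[0,0,-3.2,0,0,0,0.2],[0,0,-3.2,0,0,0,0.2]]' 20
python3 - <<'E'
from h import *
go(.4955,.2105,.119,-6.2)
p,d=shot("top","t1");P=pts("top",d)
z=P[...,2]
p,d=shot("scene","s1")
cv2.imwrite("pics/s1c.png",cv2.resize(p[120:330,180:400,::-1],(628,600)))
E
```

```text
time_s: 4.22
eef_pos: [0.5863, 0.0002, 0.126]
tcp_rot: [0.002, 0.75, 0.662, 0.002]
wrist_force: [1.3, 0.9, -1.3]
finger_gap: 0.341
gripper_force: 19.9
pos [5.863e-01 2.000e-04 1.260e-01] shift [ 7.9  -4.64  0.26] turn [ 0.05 -0.   -0.15] t 4.225
```

View pics/s1c.png

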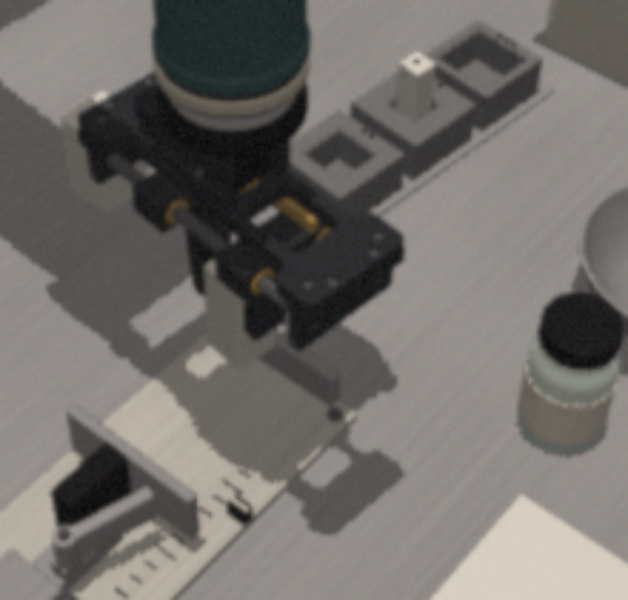

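```bash
python3 -m creep '[[1.5,-0.9,0,0,0,0,0.2],[3,-1.8,0,0,0,0,0.2],[4.5,-2.7,0,0,0,0,0.2],[6,-3.6,0,0,0,0,0.2],[7.2,-4.2,0,0,0,-0.15,0.2],[7.9,-4.6,0,0,0,-0.15,0.2],[7.9,-4.6,0,0,0,-0.15,0.2],[7.9,-4.6,0,0,0,-0.15,0.2],[7.9,-4.6,0,0,0,-0.15,0.2]]' 20
python3 - <<'E'
from h import *
go(.4955,.2100,.083,-6.2)
E
```

```text
time_s: 5.45
eef_pos: [0.4951, 0.2094, 0.1236]
tcp_rot: [0.0, 0.745, 0.667, -0.0]
wrist_force: [0.4, 0.1, -0.3]
finger_gap: 0.344
gripper_force: 19.9
pos [0.4951 0.2094 0.1236] shift [0.03 0.01 1.62] turn [-0.    0.   -0.01] t 5.45
```

```bash
python3 -m creep '[[0.03,0,0.8,0,0,0,0.2],[0.03,0,1.4,0,0,0,0.2],[0.03,0,1.7,0,0,0,0.2],[0.03,0,1.9,0,0,0,0.2],[0.03,0,2.1,0,0,0,0.2],[0.03,0,2.3,0,0,0,0.2],[0.03,0,2.4,0,0,0,0.2],[0.03,0,2.4,0,0,0,0.2]]' 20
python3 - <<'E'
from h import *
go(.4955,.2100,.0445,-6.2)
p,d=shot("top","t2");P=pts("top",d)
p,d=shot("scene","s2")
cv2.imwrite("pics/s2c.png",cv2.resize(p[60:230,230:420,::-1],(670,600)))
E
```

```text
time_s: 6.45
eef_pos: [0.4946, 0.2112, 0.0636]
tcp_rot: [-0.0, 0.744, 0.668, -0.0]
wrist_force: [-0.1, 0.0, 0.0]
finger_gap: 0.334
gripper_force: 19.9
pos [0.4946 0.2112 0.0636] shift [-0.04  0.04  0.76] turn [-0.  0.  0.] t 6.45
```

View pics/s2c.png

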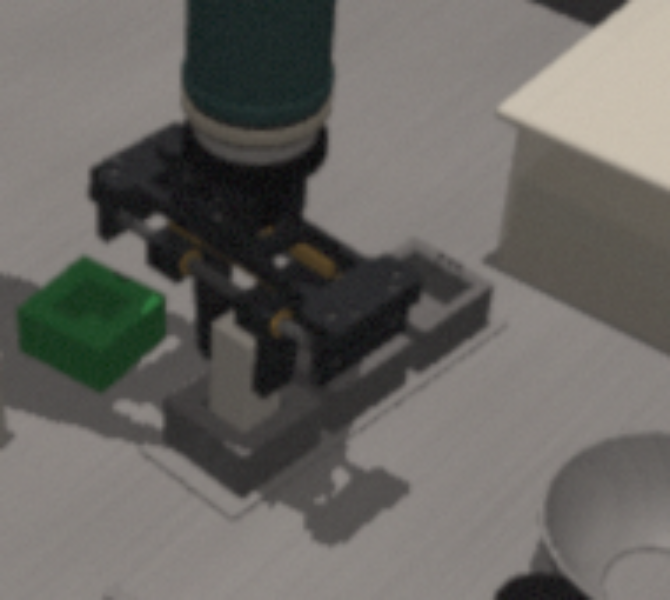

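The block has entered the two-dot hole without any contact force. I'll lower it the rest of the way, release it and rise.

```bash
python3 -m creep '[[0,0,0.3,0,0,0,0.2],[0,0,0.55,0,0,0,0.2],[0,0,0.72,0,0,0,0.2],[0,0,0.76,0,0,0,0.2],[0,0,0.76,0,0,0,0.2]]' 20
python3 -m creep '[[0,0,0,0,0,0,0.6],[0,0,0,0,0,0,0.6],[0,0,0,0,0,0,0.6],[0,0,-1.5,0,0,0,0.8],[0,0,-3,0,0,0,0.9],[0,0,-4,0,0,0,0.9],[-1.5,0,-4,0,0,0,0.9],[-3.5,0,-4,0,0,0,0.9],[-5.5,1,-4,0,0,0,0.9],[-7.5,2,-4,0,0,0,0.9],[-7.5,2,-4,0,0,0,0.9]]' 20
python3 - <<'E'
from h import *
p,d=shot("scene","s3");P=pts("scene",d)
cv2.imwrite("pics/s3c.png",cv2.resize(p[60:340,150:420,::-1],(579,600)))
m=(np.hypot(P[...,0]-.495,P[...,1]-.2105)<.03)&(P[...,2]>.055)
print("block top z",np.percentile(P[m][:,2],[50,90,98]).round(4),m.sum(),P[m&(P[...,2]>.072)].mean(0))
go(.575,-.0985,.14,0)
E
```

```text
time_s: 7.18
eef_pos: [0.4948, 0.2112, 0.0447]
tcp_rot: [0.0, 0.744, 0.668, 0.0]
wrist_force: [0.1, 1.1, -0.7]
finger_gap: 0.339
gripper_force: 20.0
time_s: 8.55
eef_pos: [0.5254, 0.0162, 0.1451]
tcp_rot: [0.001, 0.746, 0.666, 0.0]
wrist_force: [-1.4, -0.5, -0.6]
finger_gap: 0.903
gripper_force: 0.0
block top z [0.0782 0.081  0.0822] 278 [0.49566499 0.20983481 0.07884498]
pos [0.5245 0.0179 0.1448] shift [-4.4   2.53  0.19] turn [ 0.   -0.   -1.07] t 8.6
```

View pics/s3c.png

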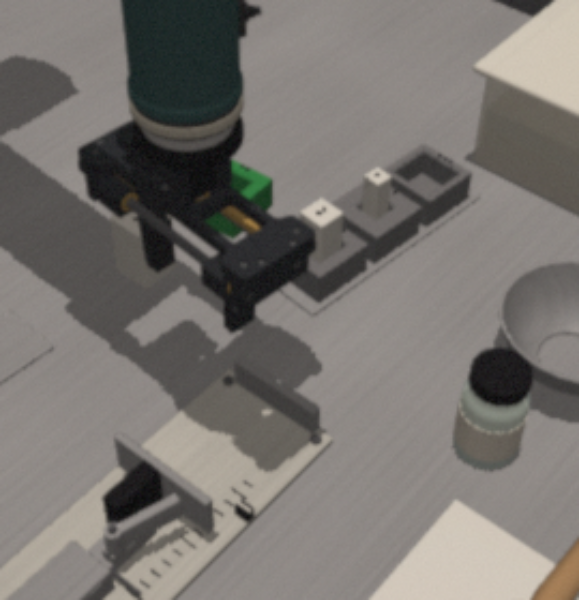

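Block seated (top at 79 mm, in the two-dot pocket). Next I'll move over the grip.

```bash
python3 -m creep '[[-1.5,1,0,0,0,-0.4,0.92],[-3,2,0,0,0,-0.8,0.92],[-4.2,2.5,0.5,0,0,-1,0.92],[-4.5,2.53,1,0,0,-1,0.92],[-4.5,2.53,1,0,0,-1,0.92],[-4.5,2.53,1,0,0,-1,0.92],[-4.5,2.53,1,0,0,-1,0.92]]' 20
python3 - <<'E'
from h import *
go(.575,-.1015,.031,-.4)
p,d=shot("scene","s4");P=pts("scene",d)
g=(abs(P[...,0]-.6)<.06)&(abs(P[...,2]-.058)<.01)&(P[...,1]>-.13)&(P[...,1]<-.06)
# plate top band
t=g&(P[...,0]>.60)&(P[...,2]>.055)
print("plate pts",np.percentile(P[t],[2,50,98],axis=0).round(4))
p0=np.load("pics/t0.npy");Q=pts("top",p0);t=(abs(Q[...,2]-.064)<.006)&(abs(Q[...,0]-.575)<.06)&(Q[...,1]>-.1)&(Q[...,1]<-.06)
print("plate top",np.percentile(Q[t],[1,50,99],axis=0).round(4))
E
```

```text
time_s: 9.48
eef_pos: [0.5751, -0.0982, 0.1204]
tcp_rot: [0.0, 0.708, 0.706, 0.0]
wrist_force: [0.6, 0.0, 0.6]
finger_gap: 0.918
gripper_force: 0.0
pos [ 0.5751 -0.0982  0.1204] shift [-0.13 -0.01  3.57] turn [ 0.01 -0.    0.05] t 9.475
plate pts [[ 0.6003 -0.1055  0.0553]
 [ 0.6106 -0.0871  0.0624]
 [ 0.623  -0.0808  0.0657]]
plate top [[ 0.5269 -0.0995  0.0585]
 [ 0.5738 -0.0846  0.0634]
 [ 0.6244 -0.0798  0.0675]]
```

```bash
python3 -m creep '[[-0.17,0,0.8,0,0,0,0.92],[-0.17,0,1.6,0,0,0,0.92],[-0.17,0,2.4,0,0,0,0.92],[-0.17,0,3.1,0,0,0,0.92],[-0.17,0,3.55,0,0,0,0.92],[-0.17,0,3.55,0,0,0,0.92],[-0.17,0,3.55,0,0,0,0.92]]' 20
python3 - <<'E'
from h import *
s=manip.read_state();print(s["wrist_force"].round(1))
go(.575,-.0975+.1065,.031,-.4)
E
```

```text
time_s: 10.4
eef_pos: [0.5755, -0.1037, 0.0315]
tcp_rot: [0.0, 0.708, 0.706, 0.0]
wrist_force: [0.8, -0.7, 0.6]
finger_gap: 0.924
gripper_force: 0.0
[ 0.8 -0.7  0.6]
pos [ 0.5755 -0.1037  0.0315] shift [ 4.51 -0.04  0.02] turn [0.01 0.   0.03] t 10.4
```

```bash
python3 -m creep '[[0.2,0,0,0,0,0,0.92],[0.5,0,0,0,0,0,0.92],[0.9,0,0,0,0,0,0.92],[1.4,0,0,0,0,0,0.92],[1.9,0,0,0,0,0,0.92],[2.4,0,0,0,0,0,0.92],[2.9,0,0,0,0,0,0.92],[3.4,0,0,0,0,0,0.92],[3.8,0,0,0,0,0,0.92],[4.1,0,0,0,0,0,0.92],[4.25,0,0,0,0,0,0.92],[4.25,0,0,0,0,0,0.92]]' 20
python3 - <<'E'
from h import *
go(.575,-.0975+.1065,.031,-.4)
p,d=shot("scene","s5");q,e=shot("top","t5")
uv=proj("scene",[[.628,-.05,.02]])[0];tv=proj("top",[[.626,-.05,.02]])[0];print(uv,tv)
def crop(im,c,w,h,s):
    x,y=int(c[0]-w/2),int(c[1]-h/2);print(x,y);return cv2.resize(im[y:y+h,x:x+w],(w*s,h*s),interpolation=cv2.INTER_CUBIC)
cv2.imwrite("pics/c5.png",np.hstack([crop(p,uv,50,70,8),crop(q,tv,50,70,8)])[:,:,::-1])
E
```

```text
time_s: 11.9
eef_pos: [0.5761, 0.0023, 0.032]
tcp_rot: [0.001, 0.708, 0.706, 0.0]
wrist_force: [-0.3, -4.5, 1.7]
finger_gap: 0.919
gripper_force: 2.6
pos [0.5761 0.0023 0.032 ] shift [ 0.27 -0.04  0.04] turn [0.02 0.02 0.05] t 11.9
[263.78884526 296.83504661] [333.30874781 178.82146636]
238 261
308 143
```

View pics/c5.png

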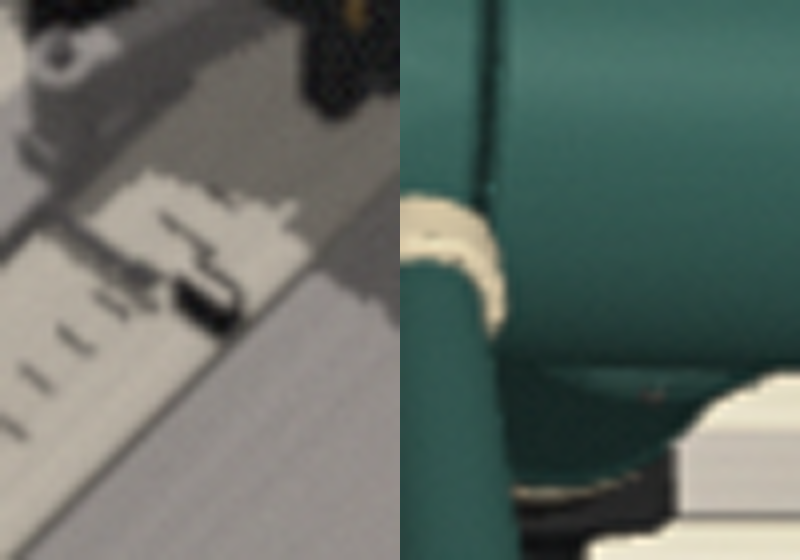

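```bash
cat > prof.py <<'E'
from h import *
import sys
def prof(n,f):
    g=cv2.imread(f"pics/{f}.png",0).astype(np.float32)
    ys=np.arange(-.080,-.030,.001)
    print("y(mm)    "," ".join(f"{int(round(-y*1000)):3d}" for y in ys))
    for z,xs in((.020,(.622,.625,.628,.631,.634)),(.0185,(.603,.607,.611,.614,.617,.620))):
        for x in xs:
            uv=proj(n,np.c_[np.full(len(ys),x),ys,np.full(len(ys),z)]).astype(np.float32)
            v=cv2.remap(g,uv[None,:,0].copy(),uv[None,:,1].copy(),cv2.INTER_LINEAR)[0]
            print(f"{z} {x:.3f}"," ".join(f"{int(a):3d}" for a in v))
prof("scene",sys.argv[1])
E
python3 prof.py s5; python3 prof.py s0
```

```text
y(mm)      80  79  78  77  76  75  74  73  72  71  70  69  68  67  66  65  64  63  62  61  60  59  58  57  56  55  54  53  52  51  50  49  48  47  46  45  44  43  42  41  40  39  38  37  36  35  34  33  32  31
0.02 0.622 172 172 171 170 171 172 171 171 171 171 170 170 169 169 170 164 155 145 131 120 129 144 153 135 118  95  76  61  84 115 143 150 141 122 107  99 108 113 124 148 164 168 170 170 171 171 171 171 171 169
0.02 0.625 174 173 174 174 174 173 172 172 172 172 171 172 172 171 171 170 171 169 166 162 149 131 103  74  49  37  30  40  73 113 139 144 134 117 112 125 141 156 163 168 170 170 170 171 171 172 171 171 170 169
0.02 0.628 172 172 171 172 173 174 174 173 172 172 172 172 172 172 172 171 172 172 170 164 146 119  86  55  33  24  27  42  71 108 138 147 138 118 112 124 146 162 170 171 170 171 172 172 172 172 172 171 172 172
0.02 0.631 177 175 175 176 177 176 176 176 175 175 175 175 176 176 177 176 176 175 172 165 144 114  80  52  30  25  30  43  72 107 136 142 141 121 115 127 152 168 174 176 177 176 175 175 175 176 176 175 176 172
0.02 0.634 173 172 173 173 173 173 172 172 172
[... 3285 characters left out ...]
5 139 126 108 102 115 131 142 148 150 150 149 147 140 128 114
0.0185 0.614  60  60  59  60  59  59  68  83 100 118 133 138 131 120 108 111 123 136 144 148 149 149 148 144 136 122 110 109 125 139 146 148 150 150 148 146 137 122 111 116 130 141 147 150 151 150 147 140 131 121
0.0185 0.617  57  59  60  68  79  96 116 131 137 142 145 144 136 123 109 110 124 139 145 147 148 148 147 143 137 122 111 107 122 136 145 147 152 150 146 143 128 111 103 114 131 143 148 149 148 147 146 142 134 126
0.0185 0.620  82  97 109 120 133 138 144 147 147 147 147 146 142 139 139 140 143 147 148 147 148 148 147 144 141 120 100  87  88  94 114 133 145 130 113 101  94  83  93 108 125 138 146 148 148 148 148 147 147 143
```

```bash
python3 -m creep '[[0.1,0,0,0,0,0,0.92],[0.2,0,0,0,0,0,0.92],[0.27,0,0,0,0,0,0.92],[0.27,0,0,0,0,0,0.92],[0.27,0,0,0,0,0,0.92],[0.27,0,0,0,0,0,0.92]]' 20
python3 - <<'E'
from h import *
go(.575,.009,.031,-.4)
shot("scene","s6")
p=cv2.imread("pics/s6.png");x,y=235,270
cv2.imwrite("pics/c6.png",cv2.resize(p[270:310,235:285],(800,600),interpolation=cv2.INTER_CUBIC))
E
python3 prof.py s6 | cut -c1-150
```

```text
time_s: 12.75
eef_pos: [0.5761, 0.0087, 0.032]
tcp_rot: [0.001, 0.708, 0.706, 0.0]
wrist_force: [-0.1, -7.1, 0.6]
finger_gap: 0.921
gripper_force: 2.7
pos [0.5761 0.0087 0.032 ] shift [ 0.01 -0.04  0.04] turn [0.02 0.02 0.05] t 12.75
y(mm)      80  79  78  77  76  75  74  73  72  71  70  69  68  67  66  65  64  63  62  61  60  59  58  57  56  55  54  53  52  51  50  49  48  47  46 
0.02 0.622 172 173 171 170 172 172 172 172 171 170 170 170 169 169 172 171 171 171 171 172 170 166 161 135 110  85  67  58  81 112 141 148 140 121 105
0.02 0.625 173 172 173 173 173 172 173 173 173 173 172 171 171 172 172 172 172 171 171 168 156 136 105  74  48  35  30  42  73 111 138 143 133 116 110
0.02 0.628 173 173 172 173 173 173 173 172 171 172 173 173 172 172 172 173 173 172 170 164 147 119  84  52  32  25  29  43  73 108 138 149 139 119 113
0.02 0.631 175 175 175 176 177 176 177 177 176 176 175 175 175 175 176 175 175 175 171 164 144 114  80  52  33  29  32  44  73 107 135 142 140 120 114
0.02 0.634 172 174 173 172 171 171 171 172 172 172 173 173 172 172 172 172 171 171 170 165 144 117  84  53  29 
[... 245 characters left out ...]
70 170 169 169 164 164 168 169 170 171 171 170 169 167 160 146 129 111  96  84  86  99 121 143 1
0.0185 0.611 162 148 131 123 132 154 168 170 171 171 171 171 159 140 122 132 146 160 167 170 171 171 169 162 150 129 107  89  85  82  85 101 123 143 1
0.0185 0.614 158 145 131 125 142 161 170 170 171 171 170 166 154 137 124 129 144 158 168 172 173 173 171 166 156 136 109  83  73  72  77  94 117 140 1
0.0185 0.617 160 150 136 132 142 157 168 169 169 170 169 167 158 143 126 126 141 159 167 171 171 170 168 164 154 130 102  79  75  82  93 117 142 160 1
0.0185 0.620 169 167 162 159 163 166 170 171 170 170 169 168 164 162 161 163 167 170 171 171 170 169 166 160 150 121  95  80  82  95 121 146 165 149 1
```

View pics/c6.png

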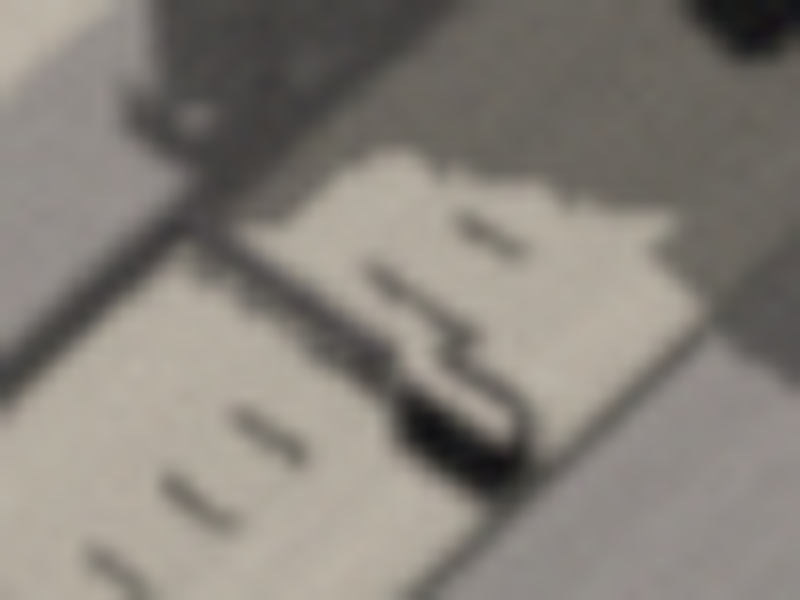

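```bash
python3 -m creep '[[0.02,0,0,0,0,0,0.92],[0.02,0,0,0,0,0,0.7],[0.02,0,0,0,0,0,0.55],[0.02,0,0,0,0,0,0.45],[0.02,0,0,0,0,0,0.35],[0.02,0,0,0,0,0,0.25],[0.02,0,0,0,0,0,0.2],[0.02,0,0,0,0,0,0.2],[0.02,0,0,0,0,0,0.2],[0.02,0,0,0,0,0,0.2],[0.02,0,0,0,0,0,0.2],[0.02,0,0,0,0,0,0.2]]' 25
python3 - <<'E'
from h import *
go(.575,.009,.031,-.4)
shot("scene","s7")
p=cv2.imread("pics/s7.png")
cv2.imwrite("pics/c7.png",np.hstack([cv2.resize(p[270:310,250:275],(375,600),interpolation=cv2.INTER_CUBIC),cv2.resize(p[190:330,190:290],(425,600))]))
E
python3 prof.py s7 | cut -c1-170
```

```text
time_s: 14.3
eef_pos: [0.5741, 0.0091, 0.0319]
tcp_rot: [-0.0, 0.708, 0.706, -0.002]
wrist_force: [-4.9, -6.5, 6.3]
finger_gap: 0.331
gripper_force: 28.3
pos [0.5741 0.0091 0.0319] shift [-0.    0.04  0.03] turn [-0.02  0.02  0.04] t 14.3
y(mm)      80  79  78  77  76  75  74  73  72  71  70  69  68  67  66  65  64  63  62  61  60  59  58  57  56  55  54  53  52  51  50  49  48  47  46  45  44  43  42  41 
0.02 0.622 171 171 170 170 170 171 172 172 172 171 171 170 169 168 168 169 170 170 170 171 170 167 161 134 109  82  63  52  76 110 140 146 137 119 105  99 108 111 122 147
0.02 0.625 173 172 172 173 174 173 172 172 172 172 172 171 171 172 172 171 171 170 170 167 154 132 102  74  50  37  31  42  73 111 136 141 132 115 111 125 140 155 164 169
0.02 0.628 170 170 171 171 171 171 170 170 171 172 172 172 172 171 171 171 171 171 169 164 147 119  85  53  32  22  24  38  70 107 135 147 139 119 113 123 145 161 168 170
0.02 0.631 175 175 174 175 175 174 175 175 175 176 175 175 175 175 175 174 174 174 170 163 144 114  81  52  31  25  28  39  72 108 136 142 141 120 115 128 151 167 172 174
0.02 0
[... 490 characters left out ...]
63 161 146 137 1
0.0185 0.611 161 148 131 124 133 153 168 170 170 170 169 169 157 139 121 131 147 161 168 172 172 172 170 163 151 129 103  80  73  69  74  88 107 130 147 155 144 125 118 1
0.0185 0.614 158 143 130 126 142 160 171 171 171 171 170 167 154 137 123 127 141 157 167 171 171 172 170 166 156 136 107  81  69  66  70  84 106 132 152 163 156 140 130 1
0.0185 0.617 157 147 135 132 143 157 167 169 170 171 169 167 157 141 125 126 141 158 166 168 170 171 170 165 154 131 102  78  72  78  88 107 128 147 157 161 146 127 118 1
0.0185 0.620 168 166 161 160 164 166 168 170 170 170 169 168 163 161 160 161 164 168 169 170 170 170 167 159 149 119  90  71  73  87 115 141 161 145 127 115 107  96 107 1
```

View pics/c7.png

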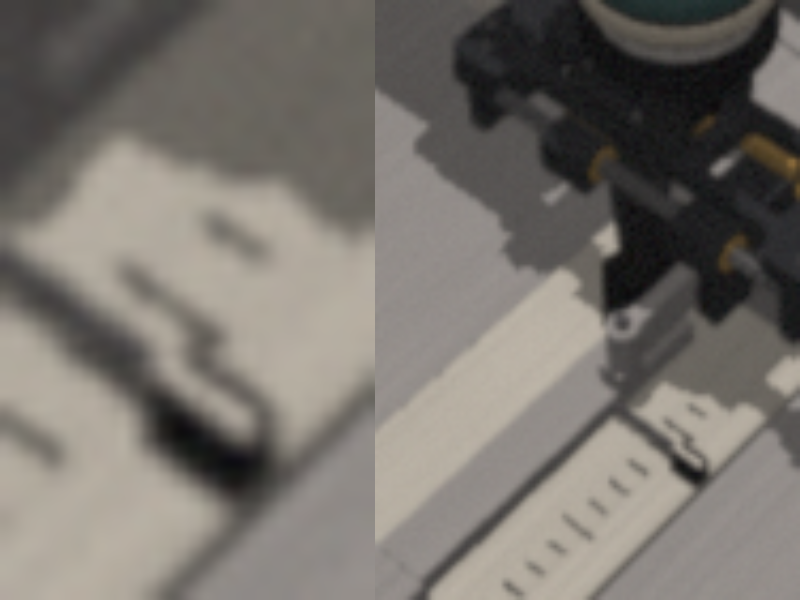

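```bash
python3 -m creep '[[0,0,0,0,0,0,0.2],[0,0,0,0,0,0,0.2],[0,0,0,0,0,0,0.2]]' 25 && python3 -c "
from workcell import manip
print(manip.close_job())"
```

```text
time_s: 14.72
eef_pos: [0.5741, 0.0091, 0.0319]
tcp_rot: [-0.0, 0.708, 0.706, -0.002]
wrist_force: [-4.6, -5.5, 6.4]
finger_gap: 0.332
gripper_force: 28.3
the job is handed in; nothing more can be done
None
```

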